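# Open the cold plate's flush hatch and take off its filler cap

## Robot

A 6-joint arm with a two-finger parallel gripper is mounted at the origin on the work surface. World frame = base frame: x ahead of the robot, y to its left, z up, the work surface at z = 0. Lengths are in m, angles in degrees, forces in N, time in s.
With the tool pointing down it reaches from about 0.4 to 0.825 m from the base axis. Payload 7 kg.
Tool frame: the origin (TCP) lies on the front face of the gripper's body, between the roots of the fingers; the fingertips stand 66 mm ahead of it and the grasp point (between the pads) lies 47 mm ahead of it; z points along the fingers, y is the line along which they close (so a half turn about z gives the same grasp; the last joint's range is limited). The gripper opens to 88 mm and grips with 3 to 60 N. Pads are 19 mm wide; open, the fingers measure 130 mm over their backs; the gripper's body (78 mm by 193 mm) begins 47 mm behind the grasp point.
Start: joints at [91.736, 20.546, 0.682, 0, -70.136, -16.507], TCP at [0.172, 0.653, 0.292] pointing down, gripper open.
Joint ranges: [-176.03, 176.03], [-82.01, 121.73], [-58.28, 71.71], [-173.87, 95.51], [-174.79, -0.11], [-173.66, 173.66]. Speed limits (degrees/s): [136.94, 136.94, 172.46, 180, 180, 180].

## Interface

Orientations are given as [roll, pitch, yaw] about the fixed x, y, z axes, in that order (R = Rz(yaw) Ry(pitch) Rx(roll)).
In Python, from plant import ctrl gives the robot as it stands.
- The arm moves only by the tool send_rows, never from a script. Its argument "deltas" is a list of rows, each a list of 2 entries, a list of its own where there are three numbers: the shift along the tool's x, y, z each as a share of 800 mm, from -1 to 1, then the turn about the tool's z as a share of 90 degrees, from -1 to 1. A call has exactly 5 rows; each row is the pose to reach, as a shift and turn from the pose commanded when the call began, along the tool's axes at that moment; what a row does not reach only later rows make up. A row lasts 1/12 s, in which the tool goes at most 41.7 mm and 7.16 degrees, less where a joint would pass 70% of its speed; a pose out of reach is approached as far as the arm can. A call with a number of a shift or a turn outside -1 to 1 is refused whole. A call with a gripper value outside its range is refused whole. "gripper" is the opening, from 0 (shut) to 1 (fully open), set as the call begins (left out, the last holds). The fingers move at their own pace and stop on an object; the grip force is fixed at half the most. Time passes only in rows, so rows that repeat a pose let the fingers close, or fill a call up. It gives the time, the measured TCP pose, the force, the opening and the grip force at its end, in the units of the state.
- ctrl.get_obs(): the state, without advancing time (a new reading comes with each control period).
- ctrl.snapshot(name): name is "scene" or "top" or "wrist"; returns a dict with "color" (400x640x3 uint8, red, green, blue), "vertical_fov" (degrees; the focal length in pixels is half the picture's height over the tangent of half this angle, whatever the lens; pixels are square), "cx", "cy" (the principal point, pixels), "rvec" (rotation vector, rad) and "tvec" (3), from world to camera coordinates, as OpenCV has them. Camera axes: x right, y down, z forward; pixel columns grow to the right and rows downward; lengths in m; the calibration is good to about 2 mm. The wrist camera is an equidistant fisheye: a pixel r from the principal point sees the ray r / f radians off the axis. A picture is of the moment at which its call begins. There is no depth.
- ctrl.close_job(): hands the job in; it is judged then, once.
Trained networks look in a picture, given as the dict that the camera call returned (one of the last four; its "shot" number tells which), for a name from the list of things; names that differ only in an ending like _2 or _b are one class to them, and where a whole thing is asked for, a point or a joint stands for the part that bears it (a point fixed in the world has none). Each returns a list of dicts, best first, with "conf" (0 to 1); they miss things now and then, are a little off and sometimes report something else, mostly with a low value. They report only what shows in the picture. A call takes as long as a camera call. They do not tell look-alikes from the thing itself.
- ctrl.boxes_of(picture, thing): "xy" ([column, row] as shares, 0 to 1, of the picture: columns of its width, rows of its height, amid what is visible of it).
- ctrl.cut_out(picture, thing): "pixels" (400x640 bool, what is visible of it) and "xy" ([column, row] as shares, 0 to 1, of the picture: columns of its width, rows of its height, amid what is visible of it).
The state is a dict: "clock": time; "joint_pos": joint angles; "qvel": joint speeds; "tau": joint torques, N m; "tool_pos": TCP position; "orientation": TCP orientation; "force": force on the tool from outside, world axes, zero at the start; "moment": the same for the moment, N m; "opening": finger opening in m; "gripper_force": force on a finger pad.
Only numpy, scipy, OpenCV 4.12 (cv2) and the standard library are available. Lean on these libraries where they do the work, as an engineer would, in place of code of your own. Each camera call takes 0.05 s, during which the arm holds its last target. There are 200 camera calls.

## Task

The buffet's cold plate needs topping up: first flip up the copper ring pull that lies in the flush hatch, then lift the hatch by it until it rests fully open, past upright. Unscrew the orange filler cap underneath (anticlockwise, regripping as needed, until its blue mark points to the blue mark at the front of the well), lift it off and set it down gently, right way up, in the black tray. Leave the hatch open and everything else on the counter where it is.

Things in the scene. Friction and masses are not known exactly. Their poses are not given: they have to be found in the camera images.
- hinge (a point): Middle of the hatch's hinge line, at deck level, on the fixed steel cold plate (a box 300 x 290 mm, 110 mm high; its deck is its top). x axis: level, from the hatch's free edge to the hinge (away from the robot, yaw varies); y along the hinge; z up. The well below the hatch is 166 x 166 mm, centred 83 mm before the hinge (-x), its floor 98 mm below deck level. The deck beside the well carries tongs and a dish, at about y = +113 and -114 mm.
- hatch (a joint): Angle of the aluminium hatch (160 x 160 mm, 0.6 kg), rad: 0 shut and flush with the deck, 1.57 upright, 1.85 fully open against its stop. Its free edge is 163 mm from the hinge. It falls shut before upright and falls open, lightly damped, beyond upright. A pan under it (from 56 to 150 mm from the hinge, 22 mm deep) forms the ring's recess.
- ring (a joint): Angle of the copper ring pull in the hatch, rad: 0 lying flat in its recess, 1.57 square to the hatch, 1.75 at its stop. It swings freely and falls back flat. Its pivot is 140 mm from the hatch's hinge line, near the free edge, 5 mm below the hatch's top face; the bar lies on the hinge's side of the pivot, so it swings up and towards the free edge.
- ring_bar (a point): Middle of the ring pull's grip bar, a round bar of 9 mm diameter along the hinge's y, 50 mm from the ring's pivot, with about 50 mm clear between the ring's side arms. Flat, its middle is 5 mm below deck level in a recess 20 mm deep; the recess is open 41 mm from the bar's middle towards the pivot and 32 mm towards the hinge, and 84 mm wide along y. A fingertip fits on either side of the bar.
- neck (a point): Centre of the top of the filler neck in the middle of the well, 42 mm below deck level, 83 mm from the hinge. The seated cap's top is 10 mm above it and its lower rim 24 mm below it. Neck axis vertical; axes parallel to those of hinge.
- cap_center (a point): Centre (half-way up) of the orange screw cap, 60 mm in diameter with 16 flats, 34 mm high, 80 g, hollow underneath. z up; x axis along the blue mark on its top. Lugs hold it on the neck (about 2 mm of play). Turned anticlockwise seen from above (1.6 to 2.7 rad from its start) until its x axis points along -x of neck, within 0.07 rad, it comes straight up and is free after 24 mm; a stop keeps it from turning over 0.07 rad further. It turns easily and stays where it is left.
- tray_in (a point): Centre of the inner floor of the black tray, fixed on the counter to the left or right of the cold plate: 140 x 140 mm outside, walls 5 mm, rim 11 mm above this floor. z up.
- tongs: Loose steel tongs, 185 x 30 mm, 10 mm high, lying on the deck beside the hatch; origin under the middle. Leave alone.
- dip_dish: Loose small white dish, 50 mm wide, 30 mm high, on the deck on the hatch's other side; origin under the middle. Leave alone.
- plates: Loose stack of white plates, 140 mm wide, 54 mm high, on the side of the cold plate away from the tray; origin under the middle. Leave alone.
- carafe: Loose milk carafe, 104 mm wide, 214 mm high, handle to its +y; origin under the middle. Leave alone.
- bottle: Loose green bottle, 74 mm wide, 290 mm high; origin under the middle. Leave alone.
- glass_l: Loose stemmed glass standing on its rim, 76 mm wide, 165 mm high, behind the cold plate; origin under the middle. Leave alone.
- glass_r: A second glass like glass_l. Leave alone.
- bowl: Loose clear bowl, 100 mm wide, 50 mm high, behind the cold plate between the glasses; origin under the middle. Leave alone.
There are look-alikes about, which are no part of the job. Several things look just like the part that bears tray_in: the one meant starts farthest to the robot's left.

How it is judged (in metres and radians):
On the way, in this order (a step that is already met when the one before it is completed fails the run):
1. the ring pull is flipped up (over 1.0 rad) while the hatch is still shut (under 0.2 rad) (value of joint ring above 1 rad and value of joint hatch below 0.2 rad).
2. the hatch stands open past upright (over 1.7 rad) with the cap still on its neck (value of joint hatch above 1.7 rad and distance between cap_center and neck below 0.015 m), for 0.1 s.
3. the cap is off the neck, over 40 mm above its seat (z of cap_center in the frame of neck above 0.033 m).
At the end, for the whole second after the job is handed in: The hatch is fully open (over 1.7 rad); the cap lies right way up (within 0.15 rad) and at rest flat on the tray's floor, inside its rim, released (value of joint hatch above 1.7 rad and z of cap_center in the frame of tray_in between 0.01 and 0.023 m and x of cap_center in the frame of tray_in between -0.04 and 0.04 m and y of cap_center in the frame of tray_in between -0.04 and 0.04 m and angle between cap_center's own z axis and vertical below 0.15 rad and linear speed of cap below 0.03 m/s and contact force between the fingers and cap below 0.1 N); the robot touches nothing.
It fails at once if the cap is dropped (falls faster than 0.6 m/s, a fall of about 20 mm, out of the fingers) (linear speed of cap above 0.6 m/s and contact force between the fingers and cap below 0.01 N).
It fails at once if the tongs or the dish on the deck are moved over 30 mm or tipped (distance of any of tongs, dip_dish from where it was at the start of the episode above 0.03 m or angle between any of tongs, dip_dish's own z axis and vertical above 0.4 rad).
It fails at once if the plates or the bowl are moved over 30 mm or tipped (distance of any of plates, bowl from where it was at the start of the episode above 0.03 m or angle between any of plates, bowl's own z axis and vertical above 0.4 rad).
It fails at once if the carafe, the bottle or a glass is moved over 30 mm or tipped (distance of any of carafe, bottle, glass_l, glass_r from where it was at the start of the episode above 0.03 m or angle between any of carafe, bottle, glass_l, glass_r's own z axis and vertical above 0.4 rad).
It also fails if it takes over 67 s, if anything falls off the work surface, if the arm or the gripper's body presses on something with over 40 N, if the wrist force passes 120 N, or if a joint passes its speed limit or range.

## Working session

There is one attempt and no reset: what is moved stays moved. The work goes in short steps, Python scripts to look and compute and a tool call to move; the robot and the scene stay as the last step left them, time stands still between calls to the robot, and variables do not carry over. Pictures are saved under pics/ and viewed, at most 10 in all, crops included, and the job is handed in when it is done.

Besides the shell and the picture viewer there is one more tool, called by a JSON object that holds its "method" and its "body", one argument or row to a line. send_rows: Moves the arm, as the interface text tells. Shift numbers are shares of 800 mm and turn numbers shares of 90 degrees, none past 1 either way. Its arguments: {"type":"object","properties":{"deltas":{"type":"array","items":{"type":"array"}},"gripper":{"type":"number"}},"required":["deltas"]}

```bash
ls; mkdir -p pics; cat > h.py <<'E'
import numpy as np, cv2
from plant import ctrl
from scipy.spatial.transform import Rotation as R
def cam(s):
    f=200/np.tan(np.radians(s["vertical_fov"])/2)
    M=cv2.Rodrigues(np.array(s["rvec"],float))[0]; t=np.array(s["tvec"],float).ravel()
    return f,M,t
def ray(s,u,v,fish=False):
    f,M,t=cam(s); d=np.array([u-s["cx"],v-s["cy"]],float)
    if fish:
        r=np.hypot(*d); th=r/f; d=np.array([*(d/max(r,1e-9)*np.sin(th)),np.cos(th)])
    else: d=np.array([*(d/f),1.])
    return -M.T@t, M.T@(d/np.linalg.norm(d))
def atz(s,u,v,z,fish=False):
    c,d=ray(s,u,v,fish); return c+d*(z-c[2])/d[2]
def proj(s,p,fish=False):
    f,M,t=cam(s); q=M@np.asarray(p,float)+t
    if fish:
        r=np.hypot(q[0],q[1]); th=np.arctan2(r,q[2]); return np.array([s["cx"],s["cy"]])+q[:2]/max(r,1e-9)*f*th
    return np.array([s["cx"],s["cy"]])+f*q[:2]/q[2]
def snap(n,fn=None):
    s=ctrl.snapshot(n)
    if fn: cv2.imwrite("pics/"+fn,s["color"][:,:,::-1])
    return s
def tool():
    o=ctrl.get_obs(); return np.array(o["tool_pos"]),R.from_euler("xyz",o["orientation"],degrees=True).as_matrix(),o
def mv(target,yaw=None):
    """shift in shares in tool axes to reach world target TCP"""
    p,M,o=tool(); return np.round(M.T@(np.array(target)-p)/0.8,4)
E
python3 - <<'E'
from h import *
for n in("top","scene"):
    s=snap(n,n+"0.png"); f,M,t=cam(s); print(n,s["vertical_fov"],-M.T@t,M[2])
    for th in ["hatch","ring","ring_bar","tray_in","tongs","dip_dish","plates","carafe","bottle","glass_l","bowl","cap_center"]:
        print(th,[(np.round(np.array(b["xy"])*[640,400],1).tolist(),round(b["conf"],2),np.round(atz(s,*(np.array(b["xy"])*[640,400]),0.11),3)[:2].tolist()) for b in ctrl.boxes_of(s,th)[:4]])
print(ctrl.get_obs())
E
```

```text
pics
top 48.13790489020845 [0.34466997 0.01125259 1.28194196] [ 1.52150088e-01 -1.61525452e-04 -9.88357387e-01]
hatch [([335.1, 204.2], 0.58, [0.502, -0.041])]
ring [([335.2, 221.2], 0.63, [0.457, -0.04]), ([248.8, 108.6], 0.62, [0.765, 0.193]), ([338.5, 202.3], 0.36, [0.507, -0.05])]
ring_bar [([329.0, 217.0], 0.72, [0.468, -0.024])]
tray_in [([190.7, 216.1], 0.66, [0.471, 0.339])]
tongs [([292.1, 215.2], 0.69, [0.473, 0.073])]
dip_dish [([388.1, 182.0], 0.59, [0.561, -0.182])]
plates [([437.5, 226.5], 0.86, [0.442, -0.308])]
carafe [([182.0, 149.1], 0.89, [0.652, 0.37])]
bottle [([468.8, 139.1], 0.72, [0.678, -0.403]), ([247.6, 108.0], 0.51, [0.767, 0.196])]
glass_l [([250.1, 109.4], 0.7, [0.763, 0.189]), ([391.3, 112.0], 0.61, [0.755, -0.196])]
bowl [([324.2, 102.9], 0.57, [0.781, -0.013])]
cap_center []
scene 55.30049249345279 [ 1.40843839 -0.21642605  0.82769558] [-0.75930623  0.18215633 -0.62471843]
hatch [([300.7, 193.5], 0.61, [0.506, -0.055]), ([264.6, 200.8], 0.41, [0.514, -0.166]), ([306.8, 189.8], 0.18, [0.493, -0.033])]
ring [([303.8, 182.5], 0.47, [0.454, -0.034])]
ring
[... 497 characters left out ...]
.579, -0.062])]
cap_center []
{'clock': 1.3, 'joint_pos': array([ 9.17370559e+01,  2.05442557e+01,  6.82265284e-01, -2.62179772e-04,
       -7.01351423e+01, -1.65058062e+01]), 'qvel': array([-0.00394473, -0.0665176 , -0.0052539 , -0.08338753,  0.03229138,
       -0.02060472]), 'tau': array([-1.39779286e-04, -5.82389724e+01,  2.93294424e+01,  7.00200811e+00,
        1.23888170e-02, -1.53446894e-05]), 'tool_pos': array([0.17209343, 0.65267399, 0.29218652]), 'orientation': array([-1.79997321e+02,  1.05107037e-03, -1.47688393e+01]), 'force': array([0.33768067, 0.21826674, 0.19009141]), 'moment': array([-0.00508304, -0.06658065,  0.0119214 ]), 'gripper_force': 0.0, 'opening': 0.08757060303628555}
```

View top.

```bash
python3 - <<'E'
import cv2
a=cv2.imread("pics/top0.png")[80:290,150:500]; cv2.imwrite("pics/top0c.png",cv2.resize(a,None,fx=2.28,fy=2.28,interpolation=cv2.INTER_CUBIC))
E
```

```text
(no output)
```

View pics/top0c.png

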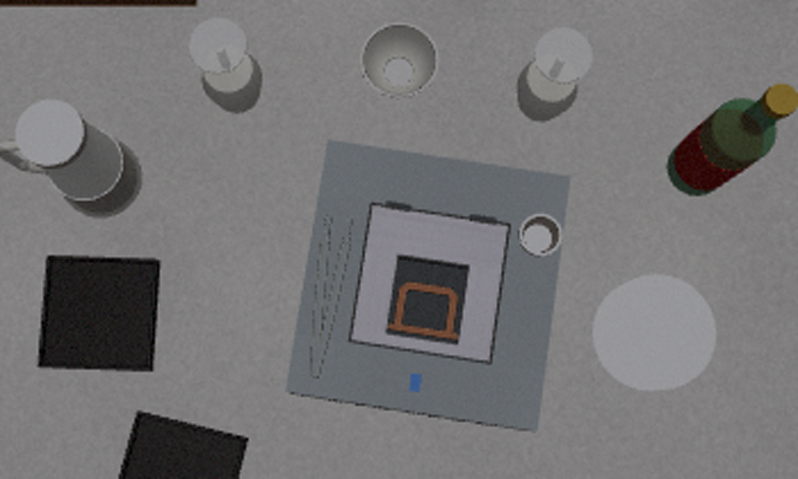

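View pics/scene0.png

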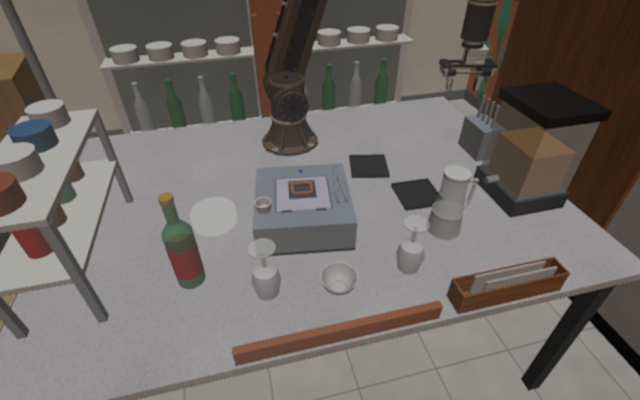

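```bash
cat > geo.py <<'E'
from h import *
E
python3 - <<'E'
from h import *
s=snap("top")
def P(u,v,z): return atz(s,u/2.28+150,v/2.28+80,z)
H=[P(*c,0.11) for c in[(370,203),(511,225),(492,362),(349,340)]]
D=[P(*c,0.11) for c in[(329,141),(570,176),(537,431),(288,391)]]
print(np.round(H,4),np.round(D,4))
for Q in(H,D): print([round(np.linalg.norm(Q[i]-Q[(i+1)%4]),4) for i in range(4)], np.mean(Q,0), [np.degrees(np.arctan2(*(a-b)[1::-1])) for a,b in((Q[0],Q[3]),(Q[1],Q[2]))],[np.degrees(np.arctan2(-(a-b)[0],(a-b)[1])) for a,b in((Q[0],Q[1]),(Q[3],Q[2]))])
print("blue",P(415,382,.11))
T=[P(*c,0.013) for c in[(48,256),(159,260),(153,371),(39,366)]]
print(np.round(T,4),np.mean(T,0))
for b in ctrl.cut_out(s,"tray_in")[:2]: 
    v,u=np.nonzero(b["pixels"]); print(atz(s,u.mean(),v.mean(),.008),len(u),b["conf"])
for th in("tongs","dip_dish"):
  for b in ctrl.cut_out(s,th)[:1]: 
    v,u=np.nonzero(b["pixels"]); print(th,atz(s,u.mean(),v.mean(),.12))
w=snap("wrist"); f,M,t=cam(w); p,Rt,o=tool(); print(Rt.T@(-M.T@t-p), Rt.T@M.T, w["vertical_fov"],w["cx"],w["cy"])
E
```

```text
[[ 0.5966  0.0195  0.11  ]
 [ 0.57   -0.1452  0.11  ]
 [ 0.4105 -0.1199  0.11  ]
 [ 0.436   0.0438  0.11  ]] [[ 0.6716  0.0679  0.11  ]
 [ 0.6285 -0.2159  0.11  ]
 [ 0.3324 -0.1694  0.11  ]
 [ 0.378   0.1132  0.11  ]]
[np.float64(0.1668), np.float64(0.1615), np.float64(0.1657), np.float64(0.1624)] [ 0.50325858 -0.05047869  0.11      ] [np.float64(-8.599673615328605), np.float64(-9.0010139951489)] [np.float64(-9.17543795261815), np.float64(-8.866069411065409)]
[np.float64(0.2871), np.float64(0.2997), np.float64(0.2862), np.float64(0.297)] [ 0.5026435  -0.05107362  0.11      ] [np.float64(-8.76045548171583), np.float64(-8.930152556646888)] [np.float64(-8.630435726378634), np.float64(-9.16458916126715)]
blue [ 0.38791342 -0.03164786  0.11      ]
[[0.5502 0.4257 0.013 ]
 [0.5448 0.2857 0.013 ]
 [0.4057 0.2889 0.013 ]
 [0.4122 0.4303 0.013 ]] [0.47821503 0.35766222 0.013     ]
[0.47931982 0.36048277 0.008     ] 2484 0.63
tongs [0.47934948 0.07055065 0.12      ]
dip_dish [ 0.55831217 -0.17667831  0.12      ]
[ 7.45286900e-02  4.67813202e-05 -9.30392200e-02] [[ 1.88173381e-03 -9.61771135e-01 -2.73848028e-01]
 [ 9.99998222e-01  1.77583904e-03  6.34584590e-04]
 [-1.24015123e-04 -2.73848736e-01  9.61772767e-01]] 65.70646984690485 319.0810958257675 201.45058184106676
```

{"method": "send_rows", "body": {
  "deltas": [
    [[0.0308,0.0373,0.0014],0],
    [[0.0616,0.0746,0.0028],0],
    [[0.0924,0.1118,0.0042],0],
    [[0.1232,0.1491,0.0056],0],
    [[0.154,0.1864,0.007],0]
  ],
  "gripper": 0.22
}}

```text
clock: 1.97
tool_pos: [0.2536, 0.4754, 0.2865]
orientation: [-180.0, -0.0, -14.7]
force: [1.0, 0.1, 1.2]
opening: 0.0595
gripper_force: 0.0
```

{"method": "send_rows", "body": {
  "deltas": [
    [[0.0308,0.0373,0.0014],0],
    [[0.0616,0.0746,0.0028],0],
    [[0.0924,0.1118,0.0042],0],
    [[0.1232,0.1491,0.0056],0],
    [[0.154,0.1864,0.007],0]
  ]
}}

```text
clock: 2.38
tool_pos: [0.3346, 0.2997, 0.2813]
orientation: [-179.9, -0.0, -14.7]
force: [0.7, 0.0, 0.3]
opening: 0.0262
gripper_force: 0.0
```

{"method": "send_rows", "body": {
  "deltas": [
    [[0.0308,0.0373,0.0014],0],
    [[0.0616,0.0746,0.0028],0],
    [[0.0924,0.1118,0.0042],0],
    [[0.1232,0.1491,0.0056],0],
    [[0.154,0.1864,0.007],0]
  ]
}}

```text
clock: 2.8
tool_pos: [0.4158, 0.1241, 0.2759]
orientation: [-179.9, -0.1, -14.7]
force: [0.7, -0.1, -0.6]
opening: 0.0191
gripper_force: 0.0
```

{"method": "send_rows", "body": {
  "deltas": [
    [[0.0308,0.0373,0.0014],0],
    [[0.0616,0.0746,0.0028],0],
    [[0.0924,0.1118,0.0042],0],
    [[0.1232,0.1491,0.0056],0],
    [[0.154,0.1864,0.007],0]
  ]
}}

```text
clock: 3.22
tool_pos: [0.497, -0.0517, 0.2701]
orientation: [-180.0, -0.1, -14.8]
force: [1.2, 1.3, 0.6]
opening: 0.0188
gripper_force: 0.0
```

{"method": "send_rows", "body": {
  "deltas": [
    [[0,0,0],0.078],
    [[0,0,0],0.156],
    [[0,0,0],0.234],
    [[0,0,0],0.312],
    [[0,0,0],0.39]
  ]
}}

```text
clock: 3.63
tool_pos: [0.4966, -0.0501, 0.2698]
orientation: [-180.0, -0.0, -50.3]
force: [-0.2, -0.6, -0.5]
opening: 0.0192
gripper_force: 0.0
```

{"method": "send_rows", "body": {
  "deltas": [
    [[0,0,0],0.078],
    [[0,0,0],0.156],
    [[0,0,0],0.234],
    [[0,0,0],0.312],
    [[0,0,0],0.39]
  ]
}}

```text
clock: 4.05
tool_pos: [0.4966, -0.0498, 0.2699]
orientation: [-180.0, 0.0, -85.3]
force: [-0.1, 0.4, -0.2]
opening: 0.019
gripper_force: 0.0
```

{"method": "send_rows", "body": {
  "deltas": [
    [[0,0,0],0.078],
    [[0,0,0],0.154],
    [[0,0,0],0.154],
    [[0,0,0],0.154],
    [[0,0,0],0.154]
  ]
}}

```text
clock: 4.47
tool_pos: [0.4965, -0.0498, 0.2698]
orientation: [-180.0, 0.0, -98.6]
force: [0.4, 0.4, -0.3]
opening: 0.0195
gripper_force: 0.0
```

Look from the wrist, with predicted points overlaid.

```bash
cat > geo.py <<'E'
from h import *
yaw=np.radians(-8.9); ex=np.array([np.cos(yaw),np.sin(yaw),0]); ey=np.array([-np.sin(yaw),np.cos(yaw),0]); ez=np.array([0,0,1.])
hinge=np.array([.5033,-.0505,.11])+.083*ex
def W(a,b,c): return hinge+a*ex+b*ey+c*ez
E
python3 - <<'E'
from geo import *
w=snap("wrist"); im=w["color"][:,:,::-1].copy()
pts=[(-.09,0,-.005),(-.09,.025,-.005),(-.09,-.025,-.005),(-.14,0,-.005),(-.163,.08,0),(-.163,-.08,0),(-.003,-.08,0),(-.003,.08,0)]
for p in pts:
    q=proj(w,W(*p),True); cv2.circle(im,(int(round(q[0])),int(round(q[1]))),2,(0,255,0),-1)
cv2.imwrite("pics/w1.png",im)
for th in("ring_bar","ring","hatch"):
    for b in ctrl.boxes_of(w,th)[:2]:
        u=np.array(b["xy"])*[640,400]; p=atz(w,*u,.105,True)-hinge; print(th,u,b["conf"],p@ex,p@ey)
E
```

```text
ring_bar [329.984 188.68 ] 0.9 -0.09845545982324663 -0.012315117685754872
ring_bar [ 72.768 106.   ] 0.33 0.1676381653634231 -0.10225089653055792
ring [344.128 174.2  ] 0.85 -0.11028003976133224 -0.025066527109450232
hatch [315.008 173.08 ] 0.86 -0.08557497797514944 -0.025808267813853793
```

View pics/w1.png

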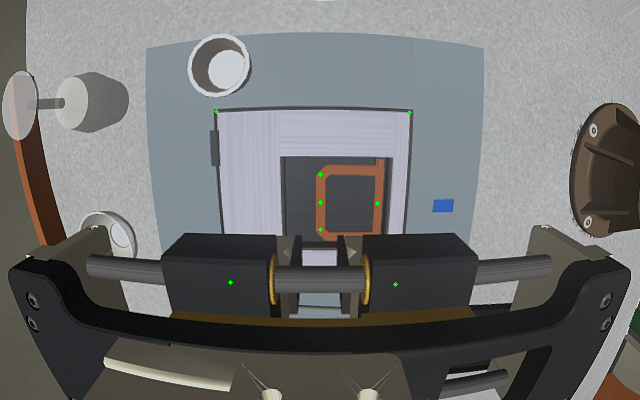

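{"method": "send_rows", "body": {
  "deltas": [
    [[-0.0006,0.002,0.025],0.003],
    [[-0.0006,0.002,0.05],0.003],
    [[-0.0006,0.002,0.075],0.003],
    [[-0.0006,0.002,0.1],0.003],
    [[-0.0006,0.002,0.105],0.003]
  ]
}}

```text
clock: 5.08
tool_pos: [0.4934, -0.0493, 0.1829]
orientation: [179.7, -0.1, -99.1]
force: [-1.0, -0.5, 0.0]
opening: 0.0191
gripper_force: 0.0
```

{"method": "send_rows", "body": {
  "deltas": [
    [[0,0,0.006],0],
    [[0,0,0.012],0],
    [[0,0,0.02],0],
    [[0,0,0.028],0],
    [[0,0,0.028],0]
  ]
}}

```text
clock: 5.5
tool_pos: [0.4947, -0.0491, 0.1626]
orientation: [180.0, -0.0, -99.1]
force: [-0.0, -0.3, -0.8]
opening: 0.0193
gripper_force: 0.0
```

{"method": "send_rows", "body": {
  "deltas": [
    [[0,0,0],0],
    [[0,0,0],0],
    [[0,0,0],0],
    [[0,0,0],0],
    [[0,0,0],0]
  ],
  "gripper": 0
}}

```text
clock: 5.92
tool_pos: [0.4954, -0.049, 0.1638]
orientation: [-179.9, 0.0, -99.1]
force: [0.9, -0.8, 0.5]
opening: 0.0077
gripper_force: 30.0
```

{"method": "send_rows", "body": {
  "deltas": [
    [[0,0.0007,-0.0092],0],
    [[0,0.0027,-0.0183],0],
    [[0,0.0061,-0.0269],0],
    [[0,0.0107,-0.035],0],
    [[0,0.0164,-0.0422],0]
  ]
}}

```text
clock: 6.33
tool_pos: [0.4835, -0.047, 0.1986]
orientation: [-179.8, 0.0, -99.1]
force: [5.7, -3.8, 0.1]
opening: 0.0078
gripper_force: 30.0
```

{"method": "send_rows", "body": {
  "deltas": [
    [[0,0.0067,-0.0064],0],
    [[0,0.0144,-0.0116],0],
    [[0,0.0227,-0.0158],0],
    [[0,0.0315,-0.0185],0],
    [[0,0.0406,-0.02],0]
  ]
}}

```text
clock: 6.75
tool_pos: [0.4528, -0.042, 0.2163]
orientation: [-179.6, 0.0, -99.0]
force: [4.7, -5.9, 8.1]
opening: 0.0082
gripper_force: 30.0
```

```bash
python3 - <<'E'
from geo import *
s=snap("scene"); im=s["color"][120:260,200:400,::-1]; cv2.imwrite("pics/s2.png",cv2.resize(im,None,fx=4,fy=4,interpolation=cv2.INTER_CUBIC))
p,M,o=tool(); d=p-hinge; print(d@ex,d@ey,d[2],o["force"],o["opening"],o["gripper_force"])
E
```

```text
-0.1356041534716562 0.000511560017645132 0.10630831744974913 [ 1.84615257 -3.42698935  9.37122024] 0.008128721122828713 30.01146912574768
```

View pics/s2.png

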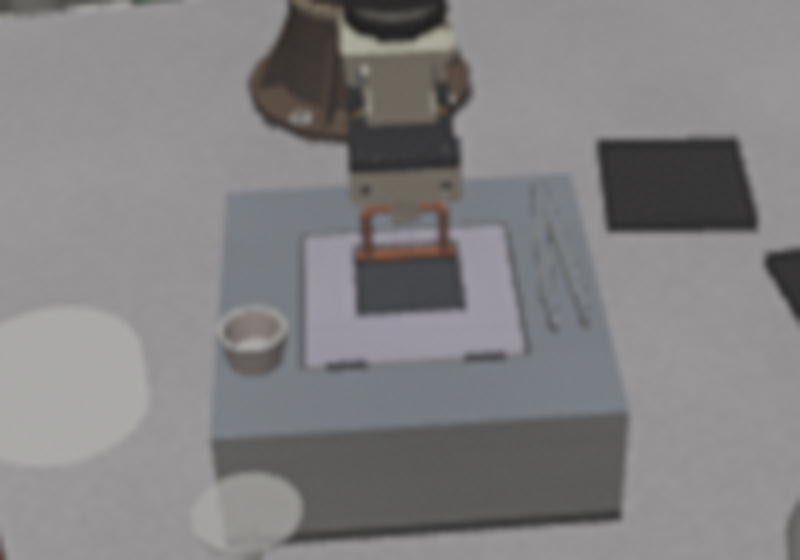

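```bash
python3 - <<'E'
from geo import *
b=np.array([-135.6,44.8]); f=lambda p:np.array([b[0]*np.cos(p)+b[1]*np.sin(p),-b[0]*np.sin(p)+b[1]*np.cos(p)])
for k in range(4):
    p0=.45*k; print([(round(-d[0]/800,4),round(-d[1]/800,4)) for d in [f(p0+.09*i)-f(p0) for i in range(1,6)]])
E
```

```text
[(np.float64(-0.0057), np.float64(-0.015)), (np.float64(-0.0128), np.float64(-0.0294)), (np.float64(-0.0211), np.float64(-0.0432)), (np.float64(-0.0306), np.float64(-0.0561)), (np.float64(-0.0412), np.float64(-0.0682))]
[(np.float64(-0.0117), np.float64(-0.011)), (np.float64(-0.0243), np.float64(-0.021)), (np.float64(-0.0378), np.float64(-0.0297)), (np.float64(-0.052), np.float64(-0.0372)), (np.float64(-0.0668), np.float64(-0.0434))]
[(np.float64(-0.0153), np.float64(-0.0048)), (np.float64(-0.031), np.float64(-0.0083)), (np.float64(-0.0469), np.float64(-0.0103)), (np.float64(-0.063), np.float64(-0.0109)), (np.float64(-0.079), np.float64(-0.0101))]
[(np.float64(-0.0159), np.float64(0.0023)), (np.float64(-0.0315), np.float64(0.006)), (np.float64(-0.0468), np.float64(0.0111)), (np.float64(-0.0615), np.float64(0.0176)), (np.float64(-0.0755), np.float64(0.0253))]
```

{"method": "send_rows", "body": {
  "deltas": [
    [[0,-0.0057,-0.015],0],
    [[0,-0.0128,-0.0294],0],
    [[0,-0.0211,-0.0432],0],
    [[0,-0.0306,-0.0561],0],
    [[0,-0.0412,-0.0682],0]
  ]
}}

```text
clock: 7.22
tool_pos: [0.4803, -0.0467, 0.2674]
orientation: [179.7, 0.0, -99.1]
force: [-5.4, 3.3, -2.0]
opening: 0.0079
gripper_force: 30.0
```

{"method": "send_rows", "body": {
  "deltas": [
    [[0,-0.0117,-0.011],0],
    [[0,-0.0243,-0.021],0],
    [[0,-0.0378,-0.0297],0],
    [[0,-0.052,-0.0372],0],
    [[0,-0.0668,-0.0434],0]
  ]
}}

```text
clock: 7.63
tool_pos: [0.5338, -0.0551, 0.3025]
orientation: [179.8, 0.0, -99.1]
force: [-3.7, 4.4, 1.0]
opening: 0.0077
gripper_force: 30.0
```

{"method": "send_rows", "body": {
  "deltas": [
    [[0,-0.0153,-0.0048],0],
    [[0,-0.031,-0.0083],0],
    [[0,-0.0469,-0.0103],0],
    [[0,-0.063,-0.0109],0],
    [[0,-0.079,-0.0101],0]
  ]
}}

```text
clock: 8.05
tool_pos: [0.5974, -0.065, 0.3109]
orientation: [179.9, 0.0, -99.1]
force: [-0.5, 1.9, -0.0]
opening: 0.0047
gripper_force: 4.4
```

```bash
python3 - <<'E'
from geo import *
s=snap("scene"); im=s["color"][60:260,180:420,::-1]; cv2.imwrite("pics/s3.png",cv2.resize(im,None,fx=3,fy=3,interpolation=cv2.INTER_CUBIC))
p,M,o=tool(); d=p-hinge; print(d@ex,d@ey,d[2],o["force"],o["opening"],o["gripper_force"])
E
```

```text
0.014266995259279299 0.0001411374113454134 0.20020749885559036 [ 3.90202019 -0.61516813  0.71857255] 0.0022313318635215234 0.0
```

View pics/s3.png

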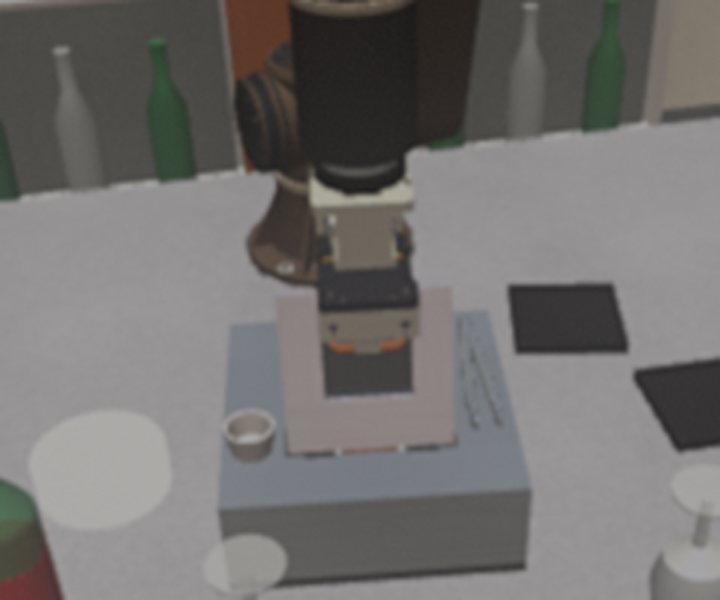

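{"method": "send_rows", "body": {
  "deltas": [
    [[0,-0.0159,0.0023],0],
    [[0,-0.0315,0.006],0],
    [[0,-0.0468,0.0111],0],
    [[0,-0.0615,0.0176],0],
    [[0,-0.0755,0.0253],0]
  ]
}}

```text
clock: 8.52
tool_pos: [0.6584, -0.0752, 0.2898]
orientation: [180.0, 0.0, -99.1]
force: [0.0, -0.2, 0.0]
opening: 0.0006
gripper_force: 0.0
```

```bash
python3 - <<'E'
from geo import *
s=snap("scene"); im=s["color"][60:260,180:420,::-1]; cv2.imwrite("pics/s4.png",cv2.resize(im,None,fx=2.5,fy=2.5,interpolation=cv2.INTER_CUBIC))
p,M,o=tool(); d=p-hinge; print(d@ex,d@ey,d[2],o["force"],o["opening"],o["gripper_force"])
E
```

```text
0.07500553481828649 -0.00043062475822749175 0.17749520129925433 [ 1.82706517 -0.13171651 -0.80212773] 0.0004538871095460041 0.0
```

View pics/s4.png

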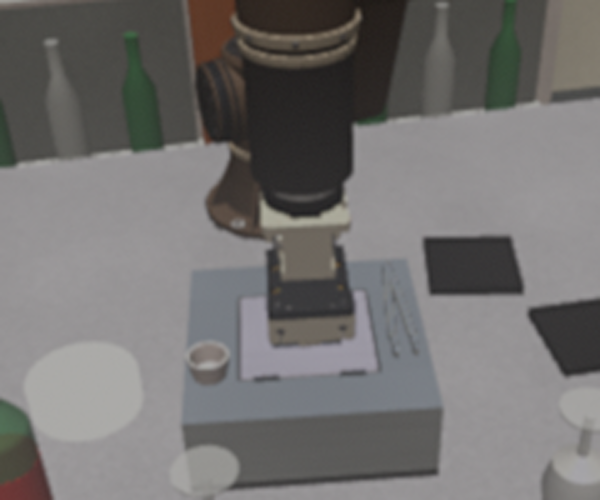

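{"method": "send_rows", "body": {
  "deltas": [
    [[0,0.0416,0],0],
    [[0,0.0832,0],0],
    [[0,0.1248,0],0],
    [[0,0.1664,0],0],
    [[0,0.208,0],0]
  ],
  "gripper": 0.22
}}

```text
clock: 8.98
tool_pos: [0.4916, -0.0488, 0.2895]
orientation: [179.9, -0.0, -99.1]
force: [-0.3, 0.4, 1.8]
opening: 0.019
gripper_force: 0.0
```

```bash
python3 - <<'E'
from geo import *
w=snap("wrist"); im=w["color"][:,:,::-1].copy()
for p in [(-.09,0,-.005),(-.09,.025,-.005),(-.09,-.025,-.005),(-.14,-.04,-.005),(-.163,-.08,0),(-.003,-.08,0)]:
    q=proj(w,W(*p),True); cv2.circle(im,(int(round(q[0])),int(round(q[1]))),1,(0,255,0),-1)
cv2.imwrite("pics/w5.png",im)
p,M,o=tool(); d=p-hinge; print(d@ex,d@ey,d[2],o["orientation"],o["force"],o["opening"])
for b in ctrl.boxes_of(snap("top"),"dip_dish"): print(b)
E
```

```text
-0.10027277267988884 -0.0009674866501272445 0.17971371046758472 [ 1.79835603e+02  4.77735081e-02 -9.91932999e+01] [-10.4199053   -0.34316823  -4.71714252] 0.018631713194110597
{'xy': [0.6088, 0.4652], 'conf': 0.47}
```

View pics/w5.png

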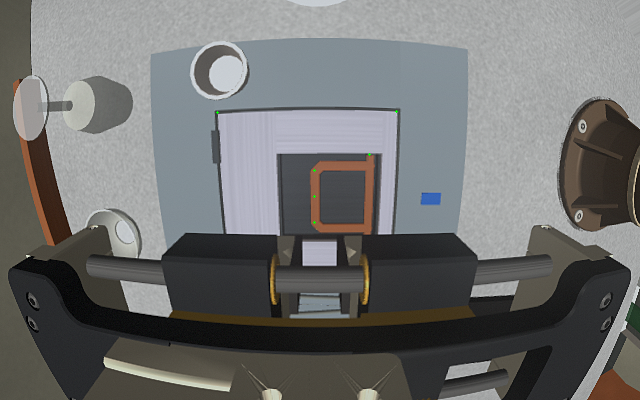

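{"method": "send_rows", "body": {
  "deltas": [
    [[-0.001,0,0.025],0],
    [[-0.001,0,0.05],0],
    [[-0.001,0,0.075],0],
    [[-0.001,0,0.1],0],
    [[-0.001,0,0.1],0]
  ]
}}

```text
clock: 9.55
tool_pos: [0.492, -0.0482, 0.2064]
orientation: [179.7, -0.1, -99.2]
force: [-0.9, -0.7, 0.4]
opening: 0.0193
gripper_force: 0.0
```

```bash
python3 - <<'E'
from geo import *
p,M,o=tool(); d=p-hinge; print(d@ex,d@ey,d[2],o["orientation"],o["force"],o["opening"])
E
```

```text
-0.09452464538715004 0.0005061817440574231 0.0964021909589743 [ 1.79650907e+02 -1.08576156e-01 -9.91591317e+01] [-0.8611634  -0.67480478  0.37956936] 0.019330169024974246
```

{"method": "send_rows", "body": {
  "deltas": [
    [[0,-0.002,0.015],0],
    [[0,-0.002,0.03],0],
    [[0,-0.002,0.045],0],
    [[0,-0.002,0.055],0],
    [[0,-0.002,0.055],0]
  ]
}}

```text
clock: 9.97
tool_pos: [0.4947, -0.0483, 0.1652]
orientation: [179.9, -0.1, -99.1]
force: [-0.0, -0.2, -0.7]
opening: 0.0193
gripper_force: 0.0
```

{"method": "send_rows", "body": {
  "deltas": [
    [[0,0,0],0],
    [[0,0,0],0],
    [[0,0,0],0],
    [[0,0,0],0],
    [[0,0,0],0]
  ],
  "gripper": 0
}}

```text
clock: 10.38
tool_pos: [0.4954, -0.0481, 0.167]
orientation: [-179.9, 0.0, -99.1]
force: [1.4, -0.6, 2.1]
opening: 0.0076
gripper_force: 30.0
```

{"method": "send_rows", "body": {
  "deltas": [
    [[0,0,0],0],
    [[0,0,0],0],
    [[0,0,0.003],0],
    [[0,0,0.0065],0],
    [[0,0,0.0065],0]
  ],
  "gripper": 0.22
}}

```text
clock: 10.8
tool_pos: [0.4942, -0.0482, 0.1603]
orientation: [179.9, -0.0, -99.1]
force: [-0.4, -0.4, 0.2]
opening: 0.0191
gripper_force: 0.0
```

{"method": "send_rows", "body": {
  "deltas": [
    [[0,0,0],0],
    [[0,0,0],0],
    [[0,0,0],0],
    [[0,0,0],0],
    [[0,0,0],0]
  ],
  "gripper": 0
}}

```text
clock: 11.22
tool_pos: [0.4954, -0.0482, 0.1614]
orientation: [-179.9, 0.0, -99.1]
force: [3.2, -2.0, -0.9]
opening: 0.0075
gripper_force: 30.0
```

{"method": "send_rows", "body": {
  "deltas": [
    [[0,0.0007,-0.0092],0],
    [[0,0.0027,-0.0183],0],
    [[0,0.0061,-0.0269],0],
    [[0,0.0107,-0.035],0],
    [[0,0.0164,-0.0422],0]
  ]
}}

```text
clock: 11.63
tool_pos: [0.4834, -0.0462, 0.196]
orientation: [-179.8, 0.0, -99.1]
force: [6.7, -4.8, 0.1]
opening: 0.0079
gripper_force: 30.0
```

{"method": "send_rows", "body": {
  "deltas": [
    [[0,0.0094,-0.0084],0],
    [[0,0.0197,-0.0144],0],
    [[0,0.031,-0.0184],0],
    [[0,0.0429,-0.0201],0],
    [[0,0.0526,-0.0199],0]
  ]
}}

```text
clock: 12.05
tool_pos: [0.442, -0.0394, 0.2131]
orientation: [-179.7, 0.1, -99.0]
force: [3.6, -3.8, 3.3]
opening: 0.0078
gripper_force: 30.0
```

{"method": "send_rows", "body": {
  "deltas": [
    [[0,0,0],0],
    [[0,0,0],0],
    [[0,0,0],0],
    [[0,0,0.005],0],
    [[0,0,0.01],0]
  ],
  "gripper": 0.2
}}

```text
clock: 12.47
tool_pos: [0.4403, -0.0394, 0.2021]
orientation: [180.0, -0.0, -99.1]
force: [-0.2, -0.4, -0.4]
opening: 0.0175
gripper_force: 0.0
```

{"method": "send_rows", "body": {
  "deltas": [
    [[0,0,0.004],0],
    [[0,0,0.004],0],
    [[0,0,0.004],0],
    [[0,0,0.004],0],
    [[0,0,0.004],0]
  ],
  "gripper": 0
}}

```text
clock: 12.88
tool_pos: [0.4398, -0.0396, 0.1991]
orientation: [179.9, -0.0, -99.1]
force: [-0.1, -0.5, -2.8]
opening: 0.0081
gripper_force: 30.0
```

```bash
python3 - <<'E'
from geo import *
p,M,o=tool(); d=p-hinge; print(d@ex,d@ey,d[2],o["orientation"],o["force"],o["opening"])
s=snap("scene"); im=s["color"][120:260,200:400,::-1]; cv2.imwrite("pics/s6.png",cv2.resize(im,None,fx=3,fy=3,interpolation=cv2.INTER_CUBIC))
E
```

```text
-0.14737566512186498 0.0009562890012988479 0.08914896648864139 [ 1.79935009e+02 -2.80261470e-02 -9.91140911e+01] [-0.10465841 -0.49320111 -2.79937338] 0.008088253077094676
```

View pics/s6.png

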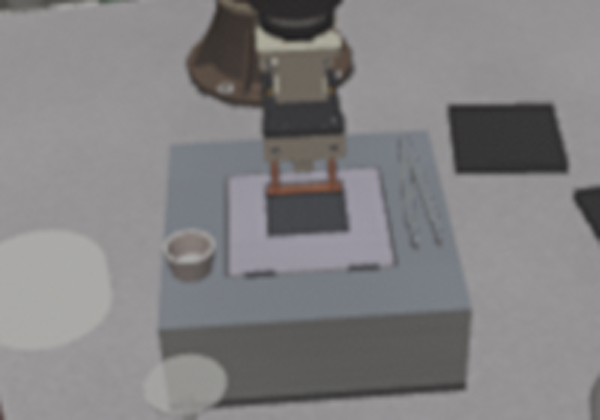

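```bash
python3 - <<'E'
from geo import *
def f(p):
    th=np.radians(98-8*min(p/.45,1)); b=[-140+50*np.cos(th),-5+50*np.sin(th)]
    return np.array([b[0]*np.cos(p)+b[1]*np.sin(p),-b[0]*np.sin(p)+b[1]*np.cos(p)])
for k in range(4):
    p0=.43*k; print([[[0,round(float(-d[0]/800),4),round(float(-d[1]/800),4)],0] for d in [f(p0+.086*i)-f(p0) for i in range(1,6)]],f(p0+.43)+[0,44.6])
E
```

```text
[[[0, -0.0071, -0.0156], 0], [[0, -0.0156, -0.0304], 0], [[0, -0.0252, -0.0442], 0], [[0, -0.036, -0.057], 0], [[0, -0.0477, -0.0686], 0]] [-108.77845295  143.99384214]
[[[0, -0.0115, -0.011], 0], [[0, -0.0236, -0.0212], 0], [[0, -0.0365, -0.0303], 0], [[0, -0.0501, -0.0383], 0], [[0, -0.0644, -0.0451], 0]] [-57.23833021 180.05764487]
[[[0, -0.0148, -0.0055], 0], [[0, -0.03, -0.0097], 0], [[0, -0.0456, -0.0127], 0], [[0, -0.0613, -0.0142], 0], [[0, -0.0771, -0.0144], 0]] [  4.44065538 191.58734837]
[[[0, -0.0158, 0.0012], 0], [[0, -0.0314, 0.0037], 0], [[0, -0.0467, 0.0075], 0], [[0, -0.0616, 0.0126], 0], [[0, -0.0761, 0.019], 0]] [ 65.31113751 176.35528573]
```

{"method": "send_rows", "body": {
  "deltas": [
    [[0,-0.0071,-0.0156],0],
    [[0,-0.0156,-0.0304],0],
    [[0,-0.0252,-0.0442],0],
    [[0,-0.036,-0.057],0],
    [[0,-0.0477,-0.0686],0]
  ]
}}

```text
clock: 13.35
tool_pos: [0.4767, -0.0455, 0.2545]
orientation: [179.8, -0.0, -99.1]
force: [-5.9, 1.4, -1.7]
opening: 0.0077
gripper_force: 30.0
```

{"method": "send_rows", "body": {
  "deltas": [
    [[0,-0.0115,-0.011],0],
    [[0,-0.0236,-0.0212],0],
    [[0,-0.0365,-0.0303],0],
    [[0,-0.0501,-0.0383],0],
    [[0,-0.0644,-0.0451],0]
  ]
}}

```text
clock: 13.77
tool_pos: [0.5282, -0.0536, 0.2908]
orientation: [179.9, 0.0, -99.1]
force: [-4.6, 1.7, 0.8]
opening: 0.0078
gripper_force: 30.0
```

```bash
python3 - <<'E'
from geo import *
p,M,o=tool(); d=p-hinge; print(d@ex,d@ey,d[2],o["orientation"],o["force"],o["opening"],o["gripper_force"])
E
```

```text
-0.05795072194312725 0.0008293809142972052 0.18084553190615604 [ 1.79886658e+02  9.30158142e-03 -9.91087490e+01] [-4.63813481  1.70841591  0.81948826] 0.007849750677423963 29.99323457479477
```

{"method": "send_rows", "body": {
  "deltas": [
    [[0,-0.0148,-0.0055],0],
    [[0,-0.03,-0.0097],0],
    [[0,-0.0456,-0.0127],0],
    [[0,-0.0613,-0.0142],0],
    [[0,-0.0771,-0.0144],0]
  ]
}}

```text
clock: 14.18
tool_pos: [0.5902, -0.0633, 0.303]
orientation: [-180.0, 0.0, -99.1]
force: [-2.7, 1.7, 3.3]
opening: 0.0079
gripper_force: 30.0
```

{"method": "send_rows", "body": {
  "deltas": [
    [[0,-0.0158,0.0012],0],
    [[0,-0.0314,0.0037],0],
    [[0,-0.0467,0.0075],0],
    [[0,-0.0616,0.0126],0],
    [[0,-0.0761,0.019],0]
  ]
}}

```text
clock: 14.6
tool_pos: [0.6515, -0.0729, 0.287]
orientation: [-179.9, 0.0, -99.1]
force: [2.3, 2.3, 4.0]
opening: 0.0079
gripper_force: 30.0
```

```bash
python3 - <<'E'
from geo import *
p,M,o=tool(); d=p-hinge; print(d@ex,d@ey,d[2],o["orientation"],o["force"],o["opening"])
s=snap("scene"); im=s["color"][60:260,180:420,::-1]; cv2.imwrite("pics/s7.png",cv2.resize(im,None,fx=2.5,fy=2.5,interpolation=cv2.INTER_CUBIC))
E
```

```text
0.06685107351368486 0.0007545227861812107 0.17696887110100656 [-1.79899404e+02  3.24325786e-02 -9.90853622e+01] [2.27092912 2.31482169 4.01734156] 0.007890346872114916
```

View pics/s7.png

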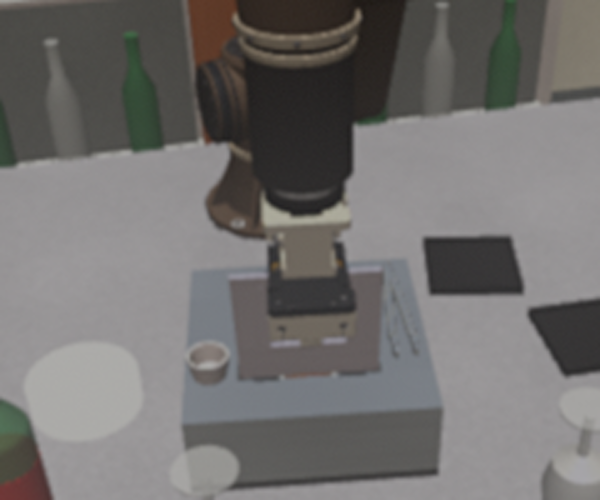

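{"method": "send_rows", "body": {
  "deltas": [
    [[0,-0.004,0.002],0],
    [[0,-0.008,0.004],0],
    [[0,-0.012,0.005],0],
    [[0,-0.014,0.005],0],
    [[0,-0.014,0.005],0]
  ]
}}

```text
clock: 15.07
tool_pos: [0.6613, -0.0745, 0.2828]
orientation: [-180.0, 0.0, -99.1]
force: [2.3, 3.5, 2.9]
opening: 0.0077
gripper_force: 30.0
```

{"method": "send_rows", "body": {
  "deltas": [
    [[0,0,0],0],
    [[0,0,0],0],
    [[0,0,0],0],
    [[0,0,0],0],
    [[0,0,-0.01],0]
  ],
  "gripper": 0.28
}}

```text
clock: 15.48
tool_pos: [0.6599, -0.0751, 0.2893]
orientation: [179.8, -0.0, -99.1]
force: [0.2, 0.1, -1.5]
opening: 0.0241
gripper_force: 0.2
```

{"method": "send_rows", "body": {
  "deltas": [
    [[0,0,-0.02],0],
    [[0,0,-0.045],0],
    [[0,0,-0.075],0],
    [[0,0,-0.11],0],
    [[0,0,-0.15],0]
  ]
}}

```text
clock: 15.9
tool_pos: [0.6601, -0.075, 0.4116]
orientation: [179.9, -0.0, -99.1]
force: [1.7, -0.5, 0.0]
opening: 0.0247
gripper_force: 0.0
```

```bash
python3 - <<'E'
from geo import *
p,M,o=tool(); d=p-hinge; print(d@ex,d@ey,d[2],o["orientation"],o["joint_pos"],o["force"],o["opening"])
s=snap("scene")
for b in ctrl.cut_out(s,"hatch")[:1]:
    v,u=np.nonzero(b["pixels"]); print(b["conf"],u.min(),u.max(),v.min(),v.max())
for a in(0,1.3,1.57,1.7,1.85): print(a,proj(s,W(-.163*np.cos(a),.08,.163*np.sin(a))),proj(s,W(-.163*np.cos(a),-.08,.163*np.sin(a))))
t=snap("top")
for a in(0,1.3,1.57,1.7,1.85): print(a,proj(t,W(-.163*np.cos(a),.08,.163*np.sin(a))),proj(t,W(-.163*np.cos(a),-.08,.163*np.sin(a))))
im=np.hstack([s["color"][60:260,180:420],t["color"][100:300,240:400]])[:,:,::-1]
cv2.imwrite("pics/s8.png",cv2.resize(im,None,fx=2,fy=2,interpolation=cv2.INTER_CUBIC))
print([(x["xy"],x["conf"],atz(t,x["xy"][0]*640,x["xy"][1]*400,.078)) for x in ctrl.boxes_of(t,"cap_center")])
E
```

```text
0.07569918280229317 9.903269004435354e-05 0.30164001638105753 [ 1.79886496e+02 -2.80629433e-02 -9.91124360e+01] [ 1.02967529e+01  1.69929195e+01  1.07993649e+01 -1.13141961e-02
 -8.39228245e+01 -1.94080074e+01] [ 1.65138438 -0.51406293  0.00530122] 0.02469813723824166
0.98 272 334 171 212
0 [325.23496452 176.02370761] [275.54390256 178.86185903]
1.3 [329.84941888 154.45708403] [271.0045946  157.61168257]
1.57 [331.69613672 161.37880949] [270.64825232 164.72209418]
1.7 [332.6189352  166.29943427] [270.60770398 169.7462505 ]
1.85 [333.67597477 173.16055238] [270.67654281 176.73411275]
0 [304.15830672 228.8800884 ] [364.71198198 238.2314752 ]
1.3 [310.52586503 172.51974171] [379.16347497 182.91153694]
1.57 [313.39647742 153.78533729] [382.00026244 164.1025238 ]
1.7 [314.79363516 145.17041124] [383.10329613 155.4115138 ]
1.85 [316.35799139 135.92363187] [384.11811693 146.0484054 ]
[([0.5241, 0.5092], 0.77, array([ 0.50735173, -0.04297864,  0.078     ]))]
```

View pics/s8.png

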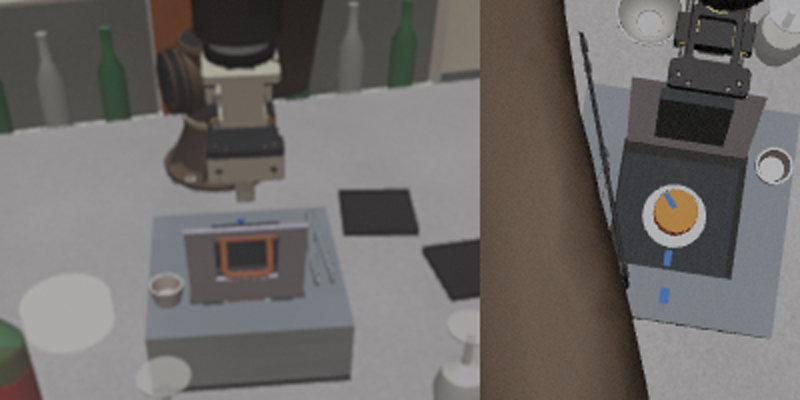

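{"method": "send_rows", "body": {
  "deltas": [
    [[0,0.04,0],0],
    [[0,0.08,0],0],
    [[0,0.12,0],0],
    [[0,0.16,0],0],
    [[0,0.1984,0],0]
  ],
  "gripper": 1
}}

```text
clock: 16.52
tool_pos: [0.502, -0.0498, 0.4095]
orientation: [179.9, -0.0, -99.1]
force: [-0.5, 0.9, -0.3]
opening: 0.0524
gripper_force: 0.0
```

{"method": "send_rows", "body": {
  "deltas": [
    [[0,0,0.012],0.078],
    [[0,0,0.024],0.156],
    [[0,0,0.036],0.234],
    [[0,0,0.048],0.312],
    [[0,0,0.06],0.39]
  ]
}}

```text
clock: 16.93
tool_pos: [0.5034, -0.0498, 0.3616]
orientation: [179.9, -0.1, -134.6]
force: [0.6, 0.1, -0.1]
opening: 0.0845
gripper_force: 0.0
```

{"method": "send_rows", "body": {
  "deltas": [
    [[0,0,0.012],0.078],
    [[0,0,0.024],0.156],
    [[0,0,0.036],0.234],
    [[0,0,0.048],0.312],
    [[0,0,0.06],0.39]
  ]
}}

```text
clock: 17.35
tool_pos: [0.5034, -0.0499, 0.3134]
orientation: [180.0, -0.1, -169.7]
force: [0.6, -0.8, -0.2]
opening: 0.0877
gripper_force: 0.0
```

{"method": "send_rows", "body": {
  "deltas": [
    [[0,0,0.012],0.078],
    [[0,0,0.024],0.156],
    [[0,0,0.036],0.22],
    [[0,0,0.04],0.22],
    [[0,0,0.04],0.22]
  ]
}}

```text
clock: 17.77
tool_pos: [0.5032, -0.0499, 0.2814]
orientation: [-179.9, -0.2, 171.1]
force: [-0.4, 0.5, 0.2]
opening: 0.0878
gripper_force: 0.0
```

```bash
cat > cap.py <<'E'
from geo import *
def look(fn,z=.078):
    w=snap("wrist",fn); hsv=cv2.cvtColor(w["color"],cv2.COLOR_RGB2HSV); h,sa,v=hsv[:,:,0].astype(int),hsv[:,:,1],hsv[:,:,2]
    org=((h>8)&(h<24)&(sa>140)&(v>60)).astype(np.uint8); n,l,st,ce=cv2.connectedComponentsWithStats(org)
    blu=((h>100)&(h<125)&(sa>110)&(v>60)).astype(np.uint8); nb,lb,sb,cb=cv2.connectedComponentsWithStats(blu)
    for i in range(1,n):
        if st[i,4]>150: p=atz(w,*ce[i],z,True)-hinge; print("orange",st[i],np.round([p@ex,p@ey],4))
    for i in range(1,nb):
        if sb[i,4]>15: p=atz(w,*cb[i],z,True)-hinge; print("blue",sb[i],np.round([p@ex,p@ey],4), "ang from -x of neck (ccw+)",np.degrees(np.arctan2(-(p@ey),-(p@ex+.083))))
    p,M,o=tool(); d=p-hinge; print(d@ex,d@ey,d[2],o["orientation"],o["joint_pos"][[0,5]],o["force"],o["opening"]); return w
if __name__=="__main__":
    import sys; look(sys.argv[1])
E
python3 cap.py w9.png
```

```text
orange [ 291  158   59   62 2616] [-0.0868 -0.0001]
orange [156 252  21  45 360] [ 0.0253 -0.188 ]
orange [466 257  17  40 196] [0.0282 0.192 ]
orange [ 291  293  262   34 1978] [0.0705 0.1406]
blue [313  54  14  23 322] [-0.2058  0.0005] ang from -x of neck (ccw+) -0.25152946208625865
blue [316 118   9  20 178] [-0.1455  0.0011] ang from -x of neck (ccw+) -0.9729979713702492
blue [320 193  20  21 162] [-0.0708  0.0108] ang from -x of neck (ccw+) -138.51709746571416
-0.0826798054514602 0.0007023223653726449 0.1722796210307036 [-1.79953276e+02 -8.73587341e-02  1.71109391e+02] [  16.61695493 -115.50974466] [-0.32246815  0.42565914  0.72791992] 0.08771667734943042
```

View pics/w9.png

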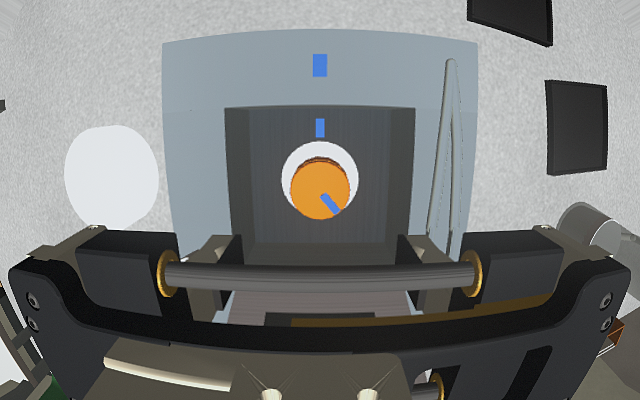

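{"method": "send_rows", "body": {
  "deltas": [
    [[0,-0.0008,0.03],0.078],
    [[0,-0.0008,0.06],0.156],
    [[0,-0.0008,0.09],0.234],
    [[0,-0.0008,0.12],0.256],
    [[0,-0.0008,0.12],0.256]
  ]
}}

```text
clock: 18.23
tool_pos: [0.5019, -0.0506, 0.1833]
orientation: [-179.8, -0.3, 147.9]
force: [-0.1, 0.2, -0.4]
opening: 0.0878
gripper_force: 0.0
```

{"method": "send_rows", "body": {
  "deltas": [
    [[0,0,0.02],0],
    [[0,0,0.04],0],
    [[0,0,0.06],0],
    [[0,0,0.073],0],
    [[0,0,0.073],0]
  ]
}}

```text
clock: 18.65
tool_pos: [0.5038, -0.0504, 0.128]
orientation: [-179.9, -0.1, 148.1]
force: [0.2, -0.4, 0.7]
opening: 0.0878
gripper_force: 0.0
```

{"method": "send_rows", "body": {
  "deltas": [
    [[0,0,0],0],
    [[0,0,0],0],
    [[0,0,0],0],
    [[0,0,0],0],
    [[0,0,0],0]
  ],
  "gripper": 0.5
}}

```text
clock: 19.07
tool_pos: [0.5044, -0.0502, 0.1292]
orientation: [180.0, 0.1, 147.9]
force: [0.5, 0.8, 2.5]
opening: 0.06
gripper_force: 11.3
```

```bash
python3 -c "
from geo import *
p,M,o=tool(); d=p-hinge; print(d@ex,d@ey,d[2],o['orientation'],o['force'],o['moment'],o['opening'],o['gripper_force'])"
```

```text
-0.08195171086981846 0.0004382855780418763 0.019166680571453085 [1.79951047e+02 5.06461360e-02 1.47890395e+02] [0.53962509 0.82817454 2.50268955] [ 0.27994257 -0.400195    0.00615351] 0.06004021574209409 11.298347037518397
```

{"method": "send_rows", "body": {
  "deltas": [
    [[0,0,0],0],
    [[0,0,0],-0.06],
    [[0,0,0],-0.125],
    [[0,0,0],-0.19],
    [[0,0,0],-0.255]
  ],
  "gripper": 0.3
}}

```text
clock: 19.48
tool_pos: [0.5048, -0.0502, 0.1292]
orientation: [180.0, 0.1, 171.1]
force: [-0.2, 0.6, 4.4]
opening: 0.0591
gripper_force: 30.0
```

{"method": "send_rows", "body": {
  "deltas": [
    [[0,0,0],-0.065],
    [[0,0,0],-0.13],
    [[0,0,0],-0.195],
    [[0,0,0],-0.255],
    [[0,0,0],-0.255]
  ]
}}

```text
clock: 19.9
tool_pos: [0.5048, -0.0502, 0.1291]
orientation: [-180.0, 0.1, -166.0]
force: [0.8, 0.5, 5.7]
opening: 0.0594
gripper_force: 30.0
```

{"method": "send_rows", "body": {
  "deltas": [
    [[0,0,0],0],
    [[0,0,0],0],
    [[0,0,0],0],
    [[0,0,0],0],
    [[0,0,0],0.06]
  ],
  "gripper": 0.85
}}

```text
clock: 20.32
tool_pos: [0.5038, -0.0504, 0.1282]
orientation: [-180.0, -0.0, -171.6]
force: [-0.1, 0.0, -0.0]
opening: 0.0742
gripper_force: 0.0
```

{"method": "send_rows", "body": {
  "deltas": [
    [[0,0,0],0.075],
    [[0,0,0],0.15],
    [[0,0,0],0.225],
    [[0,0,0],0.3],
    [[0,0,0],0.375]
  ]
}}

```text
clock: 20.73
tool_pos: [0.5038, -0.0504, 0.1281]
orientation: [-180.0, -0.0, 154.2]
force: [0.6, -0.4, -0.6]
opening: 0.0747
gripper_force: 0.0
```

{"method": "send_rows", "body": {
  "deltas": [
    [[0,0,0],0.075],
    [[0,0,0],0.075],
    [[0,0,0],0.075],
    [[0,0,0],0.075],
    [[0,0,0],0.075]
  ],
  "gripper": 0.3
}}

```text
clock: 21.15
tool_pos: [0.5039, -0.0503, 0.1282]
orientation: [-180.0, -0.0, 148.0]
force: [0.8, 0.4, -1.1]
opening: 0.0595
gripper_force: 30.0
```

```bash
python3 cap.py w10.png
```

```text
orange [ 262  200  115   66 4972] [-0.0962  0.0037]
orange [199 252  18  49 386] [-0.0972 -0.0609]
orange [427 255  13  46 210] [-0.0437  0.0543]
orange [280 292  79  17 860] [-0.0611 -0.0085]
orange [ 238  298  292   29 2497] [-0.0313  0.0262]
orange [ 571  352   49   48 1130] [0.1955 0.218 ]
blue [ 174    1   44   57 1423] [-0.2149 -0.0079] ang from -x of neck (ccw+) 3.421388452575413
blue [271 124  27  36 516] [-0.1453  0.0093] ang from -x of neck (ccw+) -8.5054919223819
blue [325 241  48  25 632] [-0.0807  0.0164] ang from -x of neck (ccw+) -98.08603488324798
-0.08243620815245123 0.00026588670563136644 0.018241062381436343 [-1.79986015e+02 -1.77874735e-02  1.47967436e+02] [  16.55020347 -138.57836365] [ 0.19506655  0.37938967 -1.21228227] 0.05948239489824755
```

{"method": "send_rows", "body": {
  "deltas": [
    [[0,0,0],-0.065],
    [[0,0,0],-0.13],
    [[0,0,0],-0.195],
    [[0,0,0],-0.26],
    [[0,0,0],-0.325]
  ]
}}

```text
clock: 21.62
tool_pos: [0.504, -0.0503, 0.1283]
orientation: [-180.0, -0.0, 177.5]
force: [-0.8, -0.1, -0.8]
opening: 0.0595
gripper_force: 30.0
```

{"method": "send_rows", "body": {
  "deltas": [
    [[0,0,0],-0.065],
    [[0,0,0],-0.13],
    [[0,0,0],-0.185],
    [[0,0,0],-0.185],
    [[0,0,0],-0.185]
  ]
}}

```text
clock: 22.03
tool_pos: [0.504, -0.0503, 0.1283]
orientation: [180.0, -0.0, -166.4]
force: [-0.5, -0.3, -0.7]
opening: 0.0596
gripper_force: 30.0
```

{"method": "send_rows", "body": {
  "deltas": [
    [[0,0,0],0],
    [[0,0,0],0],
    [[0,0,0],0],
    [[0,0,0],0],
    [[0,0,0],0.06]
  ],
  "gripper": 0.85
}}

```text
clock: 22.45
tool_pos: [0.5041, -0.0503, 0.1285]
orientation: [-180.0, 0.0, -171.6]
force: [-0.4, 0.3, 0.2]
opening: 0.0744
gripper_force: 0.0
```

{"method": "send_rows", "body": {
  "deltas": [
    [[0,0,0],0.075],
    [[0,0,0],0.15],
    [[0,0,0],0.225],
    [[0,0,0],0.3],
    [[0,0,0],0.375]
  ]
}}

```text
clock: 22.87
tool_pos: [0.5041, -0.0503, 0.1285]
orientation: [180.0, 0.0, 154.2]
force: [0.5, 0.6, -0.6]
opening: 0.0747
gripper_force: 0.0
```

{"method": "send_rows", "body": {
  "deltas": [
    [[0,0,0],0.075],
    [[0,0,0],0.075],
    [[0,0,0],0.075],
    [[0,0,0],0.075],
    [[0,0,0],0.075]
  ],
  "gripper": 0.3
}}

```text
clock: 23.28
tool_pos: [0.5041, -0.0503, 0.1284]
orientation: [-180.0, 0.0, 148.0]
force: [-0.2, -1.0, -0.1]
opening: 0.0593
gripper_force: 30.0
```

```bash
python3 cap.py w11.png
```

```text
orange [ 262  202  114   64 4720] [-0.0938  0.0036]
orange [199 253  18  48 390] [-0.0968 -0.061 ]
orange [422 255  18  46 263] [-0.043   0.0537]
orange [280 292  80  16 850] [-0.0608 -0.0085]
orange [ 238  298  292   29 2529] [-0.0309  0.0262]
orange [ 571  351   49   49 1121] [0.1961 0.2184]
blue [ 175    1   43   57 1420] [-0.2149 -0.0079] ang from -x of neck (ccw+) 3.4164962406970374
blue [270 123  27  36 516] [-0.1453  0.0093] ang from -x of neck (ccw+) -8.512180779378141
blue [316 214  35  45 681] [-0.0925  0.0127] ang from -x of neck (ccw+) -53.09988035795013
-0.08225827837155482 0.0003039883963394802 0.01844489899267203 [-1.79997761e+02  1.60570579e-03  1.47978474e+02] [  16.5495776  -138.57399478] [-0.27443047 -0.32955556  1.02124139] 0.05948811769811088
```

{"method": "send_rows", "body": {
  "deltas": [
    [[0,0,0],-0.065],
    [[0,0,0],-0.13],
    [[0,0,0],-0.195],
    [[0,0,0],-0.26],
    [[0,0,0],-0.325]
  ]
}}

```text
clock: 23.75
tool_pos: [0.504, -0.0503, 0.1284]
orientation: [-180.0, -0.0, 177.5]
force: [0.1, -0.1, 0.6]
opening: 0.0595
gripper_force: 30.0
```

{"method": "send_rows", "body": {
  "deltas": [
    [[0,0,0],-0.065],
    [[0,0,0],-0.13],
    [[0,0,0],-0.185],
    [[0,0,0],-0.185],
    [[0,0,0],-0.185]
  ]
}}

```text
clock: 24.17
tool_pos: [0.5041, -0.0503, 0.1284]
orientation: [-180.0, 0.0, -166.3]
force: [-1.5, -0.3, 0.4]
opening: 0.0594
gripper_force: 30.0
```

```bash
python3 cap.py w12.png; python3 -c "
from geo import *
print(ctrl.get_obs()['moment'])
a=cv2.imread('pics/w12.png')[60:330,180:460]; cv2.imwrite('pics/w12c.png',cv2.resize(a,None,fx=2,fy=2))"
```

```text
orange [ 262  200  114   66 4965] [-0.0934 -0.0061]
orange [199 252  19  49 427] [-0.048  -0.0536]
orange [422 253  18  48 380] [-0.0949  0.0633]
orange [280 292  80  16 852] [-0.0608  0.009 ]
orange [ 238  298  292   29 2549] [-0.0648  0.0548]
blue [ 420    0   44   57 1424] [-0.215   0.0089] ang from -x of neck (ccw+) -3.84653640231242
blue [342 123  28  36 523] [-0.1453 -0.0082] ang from -x of neck (ccw+) 7.455531289683979
blue [316 214  36  45 686] [-0.0981  0.0011] ang from -x of neck (ccw+) -4.300082393260961
-0.08223677479062011 0.00031112711225439373 0.01841724070209673 [-1.79997226e+02  1.93118929e-03 -1.66378375e+02] [ 16.54935842 -92.93082251] [-0.98523581 -0.76842931  0.54231714] 0.05938548234079437
[ 0.02769809 -0.13593406  0.02244977]
```

View pics/w12c.png

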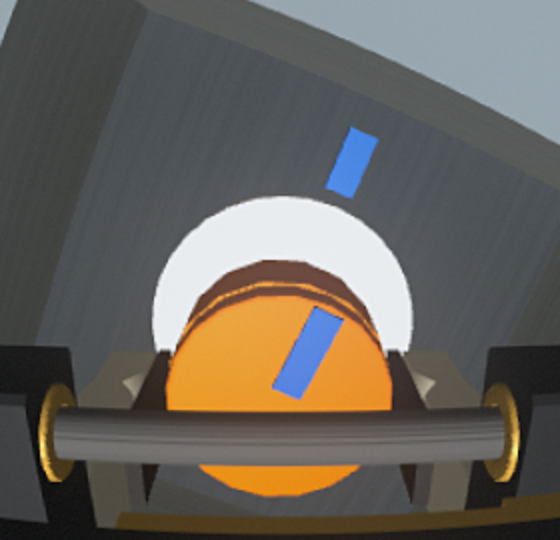

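{"method": "send_rows", "body": {
  "deltas": [
    [[0,0,0],-0.025],
    [[0,0,0],-0.05],
    [[0,0,0],-0.05],
    [[0,0,0],-0.05],
    [[0,0,0],-0.05]
  ]
}}

```text
clock: 24.63
tool_pos: [0.5041, -0.0502, 0.1284]
orientation: [180.0, 0.0, -161.9]
force: [-1.6, 1.9, 2.5]
opening: 0.0591
gripper_force: 30.0
```

{"method": "send_rows", "body": {
  "deltas": [
    [[0,0,-0.002],0],
    [[0,0,-0.004],0],
    [[0,0,-0.006],0],
    [[0,0,-0.008],0],
    [[0,0,-0.01],0]
  ]
}}

```text
clock: 25.05
tool_pos: [0.504, -0.0504, 0.1365]
orientation: [180.0, -0.0, -161.8]
force: [-0.0, 0.8, -1.4]
opening: 0.0595
gripper_force: 30.0
```

```bash
python3 cap.py w13.png;  python3 -c "
from geo import *
o=ctrl.get_obs(); print(o['moment'],o['force'],o['tool_pos'])"
```

```text
orange [ 262  200  114   66 4956] [-0.09   -0.0056]
orange [199 252  19  49 425] [-0.0381 -0.0518]
orange [422 253  18  48 410] [-0.098   0.0664]
orange [280 292  80  16 850] [-0.057   0.0131]
orange [ 238  298  292   29 2548] [-0.065   0.0609]
blue [ 433   19   43   54 1223] [-0.2147  0.0098] ang from -x of neck (ccw+) -4.266202781686191
blue [347 127  27  34 479] [-0.1445 -0.0094] ang from -x of neck (ccw+) 8.694495690523821
blue [316 214  36  45 687] [-0.0955  0.0016] ang from -x of neck (ccw+) -7.341817794755376
-0.08228148978354684 0.00028895078263142994 0.026782414431868476 [-1.79999083e+02  5.23191857e-03 -1.61750658e+02] [ 16.54785449 -88.29929876] [-1.67299464  0.82107064 -0.55495106] 0.05949291375821283
[0.32885133 0.25024019 0.02011353] [-1.67299464  0.82107064 -0.55495106] [ 0.50405456 -0.05032569  0.13678241]
```

{"method": "send_rows", "body": {
  "deltas": [
    [[0,0,-0.008],0],
    [[0,0,-0.018],0],
    [[0,0,-0.03],0],
    [[0,0,-0.044],0],
    [[0,0,-0.06],0]
  ]
}}

```text
clock: 25.52
tool_pos: [0.5041, -0.0503, 0.1857]
orientation: [-180.0, 0.0, -161.7]
force: [-0.6, 1.1, -0.6]
opening: 0.0591
gripper_force: 30.0
```

{"method": "send_rows", "body": {
  "deltas": [
    [[0,0,-0.018],0],
    [[0,0,-0.038],0],
    [[0,0,-0.06],0],
    [[0,0,-0.08],0],
    [[0,0,-0.09],0]
  ]
}}

```text
clock: 25.93
tool_pos: [0.5049, -0.0503, 0.2596]
orientation: [-180.0, 0.2, -161.7]
force: [1.5, 0.7, -1.0]
opening: 0.0596
gripper_force: 30.0
```

```bash
python3 - <<'E'
from geo import *
p,M,o=tool(); print(p,o["force"],o["opening"],o["gripper_force"])
s=snap("top")
for z in(.004,):
  for b in ctrl.cut_out(s,"tray_in")[:3]:
    v,u=np.nonzero(b["pixels"]); c=cv2.minAreaRect(np.c_[u,v].astype(np.float32)); print(b["conf"],len(u),c,atz(s,*c[0],.010))
T=np.array([.479,.3590,.25]); print(M.T@(T-p)/.8)
for b in ctrl.boxes_of(s,"cap_center"): print(b)
for b in ctrl.boxes_of(s,"hatch"): print(b)
E
```

```text
[ 0.50488212 -0.05030152  0.25960013] [ 1.51604464  0.69124315 -0.96023707] 0.05960381354332725 29.999931561760604
0.89 559 ((207.51283264160156, 287.2117004394531), (19.247665405273438, 52.94772720336914), 2.544804573059082) [0.28248692 0.31246012 0.01      ]
0.78 1346 ((191.50308227539062, 216.9446258544922), (47.59327697753906, 48.64720916748047), 3.1798300743103027) [0.47924678 0.36493444 0.01      ]
0.64 1464 ((471.5000305175781, 139.49998474121094), (28.284271240234375, 66.46803283691406), 45.0) [ 0.70542323 -0.44648494  0.01      ]
[-0.12968131  0.49597229  0.01212546]
{'xy': [0.4523, 0.569], 'conf': 0.37}
```

{"method": "send_rows", "body": {
  "deltas": [
    [[-0.0043,0.0165,0],0],
    [[-0.013,0.05,0],0],
    [[-0.0227,0.087,0],0],
    [[-0.033,0.126,0],0],
    [[-0.0432,0.1653,0],0]
  ]
}}

```text
clock: 26.55
tool_pos: [0.4946, 0.087, 0.2551]
orientation: [-180.0, -0.1, -161.8]
force: [0.9, 0.0, -0.1]
opening: 0.0595
gripper_force: 30.0
```

{"method": "send_rows", "body": {
  "deltas": [
    [[-0.0086,0.033,0],0],
    [[-0.0173,0.066,0],0],
    [[-0.026,0.099,0],0],
    [[-0.0346,0.132,0],0],
    [[-0.0432,0.1653,0],0]
  ]
}}

```text
clock: 26.97
tool_pos: [0.4861, 0.2235, 0.255]
orientation: [-180.0, -0.1, -161.7]
force: [-0.2, -0.5, -2.4]
opening: 0.0595
gripper_force: 30.0
```

{"method": "send_rows", "body": {
  "deltas": [
    [[-0.0103,0.0395,0],0],
    [[-0.0207,0.079,0],0],
    [[-0.0305,0.117,0],0],
    [[-0.039,0.149,0.02],0],
    [[-0.0432,0.1653,0.04],0]
  ]
}}

```text
clock: 27.38
tool_pos: [0.478, 0.3619, 0.2232]
orientation: [180.0, 0.0, -161.7]
force: [-0.1, -0.4, -1.1]
opening: 0.0593
gripper_force: 30.0
```

```bash
python3 - <<'E'
from geo import *
w=snap("wrist","w14.png"); p,M,o=tool(); print(p,o["force"],o["opening"],o["gripper_force"])
im=w["color"][:,:,::-1].copy()
for c in[(.5502,.4257),(.5448,.2857),(.4057,.2889),(.4122,.4303),(.479,.359)]:
    q=proj(w,[*c,.012],True); cv2.circle(im,(int(q[0]),int(q[1])),3,(0,255,0),-1)
cv2.imwrite("pics/w14.png",im)
E
```

```text
[0.47664047 0.36168047 0.21884943] [ 0.58091966  0.91749761 -3.56235839] 0.05941965918504565 29.99963336158544
```

View pics/w14.png

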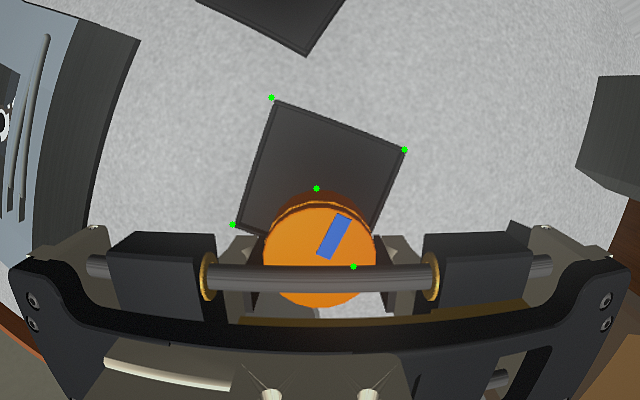

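{"method": "send_rows", "body": {
  "deltas": [
    [[0,0,0.018],0],
    [[0,0,0.036],0],
    [[0,0,0.055],0],
    [[0,0,0.074],0],
    [[0,0,0.09],0]
  ]
}}

```text
clock: 27.85
tool_pos: [0.4775, 0.3579, 0.1499]
orientation: [-179.9, -0.2, -161.8]
force: [-0.1, 0.2, -0.9]
opening: 0.0592
gripper_force: 30.0
```

{"method": "send_rows", "body": {
  "deltas": [
    [[0,0,0.015],0],
    [[0,0,0.03],0],
    [[0,0,0.042],0],
    [[0,0,0.052],0],
    [[0,0,0.055],0]
  ]
}}

```text
clock: 28.27
tool_pos: [0.4776, 0.358, 0.1064]
orientation: [-179.9, -0.1, -161.8]
force: [-0.5, -0.7, -1.7]
opening: 0.0595
gripper_force: 30.0
```

{"method": "send_rows", "body": {
  "deltas": [
    [[0,0,0.001],0],
    [[0,0,0.003],0],
    [[0,0,0.005],0],
    [[0,0,0.007],0],
    [[0,0,0.009],0]
  ]
}}

```text
clock: 28.68
tool_pos: [0.4784, 0.3591, 0.1016]
orientation: [180.0, 0.0, -161.7]
force: [0.2, -0.6, -1.0]
opening: 0.0595
gripper_force: 30.0
```

{"method": "send_rows", "body": {
  "deltas": [
    [[0,0,0.0025],0],
    [[0,0,0.005],0],
    [[0,0,0.0075],0],
    [[0,0,0.01],0],
    [[0,0,0.01],0]
  ]
}}

```text
clock: 29.1
tool_pos: [0.4781, 0.3587, 0.0927]
orientation: [-180.0, -0.0, -161.7]
force: [0.0, 0.8, -0.2]
opening: 0.0598
gripper_force: 30.0
```

{"method": "send_rows", "body": {
  "deltas": [
    [[0,0,0.001],0],
    [[0,0,0.002],0],
    [[0,0,0.003],0],
    [[0,0,0.004],0],
    [[0,0,0.004],0]
  ]
}}

```text
clock: 29.52
tool_pos: [0.4782, 0.3589, 0.0898]
orientation: [-180.0, -0.0, -161.7]
force: [-0.4, -0.3, -0.4]
opening: 0.0598
gripper_force: 30.0
```

{"method": "send_rows", "body": {
  "deltas": [
    [[0,0,0.001],0],
    [[0,0,0.002],0],
    [[0,0,0.0025],0],
    [[0,0,0.0025],0],
    [[0,0,0.0025],0]
  ]
}}

```text
clock: 29.93
tool_pos: [0.4783, 0.359, 0.0894]
orientation: [180.0, 0.0, -161.7]
force: [-4.6, -1.4, 11.1]
opening: 0.0597
gripper_force: 30.0
```

{"method": "send_rows", "body": {
  "deltas": [
    [[0,0,0.001],0],
    [[0,0,0.002],0],
    [[0,0,0.0025],0],
    [[0,0,0.0025],0],
    [[0,0,0.0025],0]
  ]
}}

```text
clock: 30.35
tool_pos: [0.4783, 0.359, 0.0893]
orientation: [180.0, 0.1, -161.7]
force: [-10.1, -5.9, 28.5]
opening: 0.0595
gripper_force: 30.0
```

{"method": "send_rows", "body": {
  "deltas": [
    [[0,0,-0.0025],0],
    [[0,0,-0.004],0],
    [[0,0,-0.004],0],
    [[0,0,-0.004],0],
    [[0,0,-0.004],0]
  ]
}}

```text
clock: 30.77
tool_pos: [0.4784, 0.3591, 0.0894]
orientation: [-180.0, 0.0, -161.7]
force: [-2.6, -0.5, 6.0]
opening: 0.0594
gripper_force: 30.0
```

{"method": "send_rows", "body": {
  "deltas": [
    [[0,0,0],0],
    [[0,0,0],0],
    [[0,0,0],0],
    [[0,0,0],0],
    [[0,0,0],0]
  ],
  "gripper": 0.95
}}

```text
clock: 31.18
tool_pos: [0.4782, 0.3589, 0.0889]
orientation: [-180.0, -0.0, -161.7]
force: [-0.4, 0.2, 0.3]
opening: 0.0822
gripper_force: 0.0
```

{"method": "send_rows", "body": {
  "deltas": [
    [[0,0,-0.01],0],
    [[0,0,-0.03],0],
    [[0,0,-0.055],0],
    [[0,0,-0.09],0],
    [[0,0,-0.13],0]
  ]
}}

```text
clock: 31.6
tool_pos: [0.4777, 0.3583, 0.1937]
orientation: [-179.9, -0.1, -161.7]
force: [1.0, -0.0, -0.0]
opening: 0.0831
gripper_force: 0.0
```

```bash
python3 - <<'E'
from geo import *
w=snap("wrist"); hsv=cv2.cvtColor(w["color"],cv2.COLOR_RGB2HSV); h,sa,v=[hsv[:,:,i].astype(int) for i in range(3)]
n,l,st,ce=cv2.connectedComponentsWithStats(((h>8)&(h<24)&(sa>140)&(v>60)).astype(np.uint8))
for i in range(1,n):
    if st[i,4]>300: print(st[i],atz(w,*ce[i],.038,True))
print(ctrl.get_obs()["force"],ctrl.get_obs()["opening"])
s=snap("scene"); 
for b in ctrl.cut_out(s,"hatch")[:1]:
    vv,u=np.nonzero(b["pixels"]); print(b["conf"],u.min(),u.max(),vv.min(),vv.max())
for b in ctrl.boxes_of(s,"cap_center")[:1]: print(b,atz(s,b["xy"][0]*640,b["xy"][1]*400,.02))
E
```

```text
[ 285  165   71   75 3830] [0.47639747 0.35751481 0.038     ]
[437 294 114  26 879] [0.5278418  0.58422563 0.038     ]
[  0 322  54  55 489] [ 0.90803607 -0.06371296  0.038     ]
[  0 339  62  50 304] [ 0.95842009 -0.0692283   0.038     ]
[2.1514148  1.86398497 7.23854476] 0.08330470497052474
0.85 272 334 170 211
```

Cap is in the tray, centred, and the hatch still stands at its stop. Let the arm settle, then hand in.

{"method": "send_rows", "body": {
  "deltas": [
    [[0,0,-0.02],0],
    [[0,0,-0.03],0],
    [[0,0,-0.03],0],
    [[0,0,-0.03],0],
    [[0,0,-0.03],0]
  ]
}}

```text
clock: 32.22
tool_pos: [0.4779, 0.3586, 0.2162]
orientation: [-180.0, -0.1, -161.8]
force: [-0.1, -1.5, 0.5]
opening: 0.083
gripper_force: 0.0
```

```bash
python3 -c "
from plant import ctrl
print(ctrl.get_obs()['force'],ctrl.close_job())"
```

```text
the job is handed in; nothing more can be done
[-0.14509859 -1.45537664  0.49134566] None
```

Handed in at about 32 s, no verdict shown: the hatch stands open at its stop and the cap was placed in the leftmost tray (centred within a few mm, released), but the bar slipped from the grip on the first lift, so the hatch fell shut and had to be lifted again, the other loose items were not all re-measured at the end, and I viewed 13 pictures against the limit of 10.

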